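# Draw out the free telescopic dusting brush and hold it at full length

### The job

Two telescopic dusting brushes are clamped side by side in the pantry, and the cooking pot stands in the way of one handle; choose the other brush, press the red button on its collar so that its handle pops out, then take the grip and pull it straight out past the first stop to the second, its full length, so that the tube can be wiped. It springs back when let go, so finish while still holding the grip there at full length. Leave the blocked brush shut, and do not shift the pot or the other things standing about.

Things in the scene. Friction and masses are not known exactly. Their poses are not given: they have to be found in the camera images.
- blue_brush: brush with blue grip and blue head, clamped level in a fixed steel stand 66 mm wide. Origin: on the board below the front of its grey collar (44 long, 42 wide, top 91 mm up). -x points from collar to grip, roughly at the robot (turned up to 0.25 rad), the way the handle pulls out, level; tube axis 70 mm up. Tube and stand end at x = +190, bristles at +282 mm. Either brush may be on the left
- blue_grip: the blue round grip on the near end of that brush's 20 mm steel inner tube: diameter 28, length 60 mm, then a black end disc 36 mm across, 7 thick. Origin: centre of the 60 mm, on the tube's axis, 70 mm up; x along the tube as the brush's. Shut, the origin is at x = -50 mm in the brush's frame (20 mm of bare tube between grip and collar)
- blue_handle (a joint): how far that handle is drawn out, m: 0 shut and latched, 0.016 popped out, 0.065 first stop (a click: about 3 N more pull needed over the next 10 mm, about 7 N in all), 0.13 second stop (hard end, full length). A spring pulls it back with 3 to 4 N all the way; let go, it runs back out of the hand
- blue_button_top (a point): centre of the top of that brush's red round release button, 26 mm across, on top of the grey collar, 102 mm above the board, 20 mm behind the collar's front face, pressed straight down
- blue_button (a joint): travel of that button, m: 0 up, 0.007 fully down. Fully down takes about 5 N; from about 0.0045 it frees the latch and the handle pops out 16 mm by itself. It springs up when let go
- yellow_brush: brush with yellow grip and yellow head, clamped level in a fixed steel stand 66 mm wide. Origin: on the board below the front of its grey collar (44 long, 42 wide, top 91 mm up). -x points from collar to grip, roughly at the robot (turned up to 0.25 rad), the way the handle pulls out, level; tube axis 70 mm up. Tube and stand end at x = +190, bristles at +282 mm. Either brush may be on the left
- yellow_grip: the yellow round grip on the near end of that brush's 20 mm steel inner tube: diameter 28, length 60 mm, then a black end disc 36 mm across, 7 thick. Origin: centre of the 60 mm, on the tube's axis, 70 mm up; x along the tube as the brush's. Shut, the origin is at x = -50 mm in the brush's frame (20 mm of bare tube between grip and collar)
- yellow_handle (a joint): how far that handle is drawn out, m: 0 shut and latched, 0.016 popped out, 0.065 first stop (a click: about 3 N more pull needed over the next 10 mm, about 7 N in all), 0.13 second stop (hard end, full length). A spring pulls it back with 3 to 4 N all the way; let go, it runs back out of the hand
- yellow_button_top (a point): centre of the top of that brush's red round release button, 26 mm across, on top of the grey collar, 102 mm above the board, 20 mm behind the collar's front face, pressed straight down
- yellow_button (a joint): travel of that button, m: 0 up, 0.007 fully down. Fully down takes about 5 N; from about 0.0045 it frees the latch and the handle pops out 16 mm by itself. It springs up when let go
- pot: steel cooking pot with glass lid and black knob: 124 mm across, 109 mm high to the knob, two loop handles (162 mm over them). Stands about 165 mm in front of the collar of one brush, right in the way of its handle. Origin: centre of its underside
- trivet: cork disc, 116 mm across, 10 mm thick, lying flat under the path of the other (free) brush's handle, which passes above it. Origin: centre of its underside
- mill: small wooden pepper mill, 44 mm across, 120 mm high, standing between the two stands, towards the back. Origin: centre of its underside
- plates: stack of plates, 190 mm across, 45 mm high, far left. Origin: centre of its underside
- mug: white mug, 80 mm across, 90 mm high, left. Origin: centre of its underside
Not all that is in view belongs to the job. What is shaped like the pot but blue is not meant.

How it is judged:
On the way, in this order (a step that is already met when the one before it is completed fails the run):
1. the button of the brush with the clear path is pressed while its handle is still in (((horizontal distance between pot and yellow_brush below 0.215 m and value of joint blue_button above 0.003 m and value of joint blue_handle below 0.03 m) or (horizontal distance between pot and blue_brush below 0.215 m and value of joint yellow_button above 0.003 m and value of joint yellow_handle below 0.03 m))), for 0.02 s.
2. its handle, held by the fingers, is drawn beyond the first stop (((horizontal distance between pot and yellow_brush below 0.215 m and value of joint blue_handle above 0.08 m and contact force between the fingers and blue_grip above 1 N) or (horizontal distance between pot and blue_brush below 0.215 m and value of joint yellow_handle above 0.08 m and contact force between the fingers and yellow_grip above 1 N))), for 0.05 s.
At the end, for the whole second after the job is handed in: the handle of the brush that the pot does not block is at its second stop (drawn out more than 124 of 130 mm), still, and held by the fingers with more than 3 N; the other handle is still shut (within 5 mm) (((horizontal distance between pot and yellow_brush below 0.215 m and value of joint blue_handle above 0.124 m and velocity of joint blue_handle between -0.01 and 0.01 m/s and contact force between the fingers and blue_grip above 3 N and contact force between blue_grip and pot below 0.2 N and value of joint yellow_handle below 0.005 m) or (horizontal distance between pot and blue_brush below 0.215 m and value of joint yellow_handle above 0.124 m and velocity of joint yellow_handle between -0.01 and 0.01 m/s and contact force between the fingers and yellow_grip above 3 N and contact force between yellow_grip and pot below 0.2 N and value of joint blue_handle below 0.005 m))); the arm keeps its last pose, push and grip.
It fails at once if the handle of the blocked brush is drawn or popped out by more than 8 mm ((horizontal distance between pot and yellow_brush below 0.215 m and value of joint yellow_handle above 0.008 m) or (horizontal distance between pot and blue_brush below 0.215 m and value of joint blue_handle above 0.008 m)).
It fails at once if the pot, trivet, mill, plates or mug is shifted by more than 20 mm (distance of any of pot, trivet, mill, plates, mug from where it was at the start of the episode above 0.02 m).
It also fails if it takes over 35 s, if anything falls off the work surface, if the arm or the gripper's body presses on something with over 40 N, if the wrist force passes 120 N, or if a joint passes its speed limit or range.

### The arm

A 6-joint arm with a two-finger parallel gripper is mounted at the origin on the work surface. World frame = base frame: x ahead of the robot, y to its left, z up, the work surface at z = 0. Lengths are in m, angles in rad, forces in N, time in s.
With the tool pointing down it reaches from about 0.375 to 0.9 m from the base axis. Payload 3.1 kg.
Tool frame: the origin (TCP) lies on the centre line of the jaws, within the pads' length; the fingertips stand robot.nose_length ahead of it and the grasp point (between the pads) lies 6 mm ahead of it (robot.nose_length is the distance from the TCP to the fingertips, in m); z points along the fingers, y is the line along which they close (so a half turn about z gives the same grasp; the last joint's range is limited). The gripper opens to 87 mm and grips with 3 to 60 N. Pads are 19 mm wide; open, the fingers measure 117 mm over their backs; the gripper's body (75 mm by 190 mm) begins 51 mm behind the grasp point.
Start: joints at [1.171, 0.527, 1.433, -0, 1.181, -0.178], TCP at [0.137, 0.61, 0.248] pointing down, gripper open.
Joint ranges: [-3.08, 3.08], [-0.75, 2.2], [0.22, 2.44], [-1.43, 4.57], [0, 2.65], [-2.85, 2.85]. Speed limits (rad/s): [2.79, 2.79, 3.14, 3.14, 3.14, 3.14].

### API

Orientations are given as a unit quaternion [x, y, z, w].
In Python, from rig import robot gives the robot as it stands.
- The arm moves only by the shell command python3 -m crank 'ROWS' [FORCE]. ROWS is JSON, one flat list of numbers, 7 for each row, row after row: the shift along the tool's x, y, z in mm, then the turn, a rotation vector about the tool's x, y, z in degrees, then the closure in counts, from 0 (fully open) to 255 (shut). In form: [x, y, z, ax, ay, az, fingers, x, y, z, ax, ay, az, fingers, ...]. A call has exactly 5 rows; each row is the pose to reach, as a shift and turn from the pose commanded when the call began, along the tool's axes at that moment; what a row does not reach only later rows make up. A row lasts 1/12 s, in which the tool goes at most 41.7 mm and 7.16 degrees, less where a joint would pass 70% of its speed; a pose out of reach is approached as far as the arm can. A call with a gripper value outside its range is refused whole. The fingers move at their own pace and stop on an object; FORCE is the grip in N (left out, the last holds). Time passes only in rows, so rows that repeat a pose let the fingers close, or fill a call up. It gives the time, the measured TCP pose, the force, the opening and the grip force at its end, in the units of the state.
- robot.get_obs(): the state, without advancing time (a new reading comes with each control period).
- robot.camera(name): name is "side" or "top" or "wrist"; returns a dict with "pixels" (420x560x3 uint8, red, green, blue), "intrinsics" (3x3 intrinsics, pixels), "extrinsics" (4x4, takes a point from camera to world coordinates); the wrist camera has in their place "mount" (4x4, takes a point from camera to tool coordinates, whose origin is the TCP and whose axes are the flange's). Camera axes: x right, y down, z forward; pixel columns grow to the right and rows downward; lengths in m; the calibration is good to about 2 mm. A picture is of the moment at which its call begins: read the wrist's pose just before it. There is no depth.
- robot.hand_in(): hands the job in; it is judged then, once.
The state is a dict: "time": time; "q": joint angles; "joint_velocities": joint speeds; "joint_torque": joint torques, N m; "position": TCP position; "tool_rot": TCP orientation; "ft_force": force on the tool from outside, world axes, zero at the start; "moment": the same for the moment, N m; "grip_width": finger opening in m; "grip_force": force on a finger pad.
Only numpy, scipy, OpenCV 4.12 (cv2) and the standard library are available. Lean on these libraries where they do the work, as an engineer would, in place of code of your own. Each camera call takes 0.05 s, during which the arm holds its last target. There are 200 camera calls.

## Working session

There is one attempt and no reset: what is moved stays moved. The work goes in short steps, Python scripts to look and compute and a shell command to move; the robot and the scene stay as the last step left them, time stands still between calls to the robot, and variables do not carry over. Pictures are saved under pics/ and viewed, at most 10 in all, crops included, and the job is handed in when it is done.

```bash
mkdir -p pics; python3 - <<'E'
from rig import robot
import cv2,numpy as np,pickle
o=robot.get_obs();print({k:np.round(v,3) for k,v in o.items()},robot.nose_length)
d={}
for n in("side","top"):
    c=robot.camera(n);d[n]=c;cv2.imwrite(f"pics/{n}0.png",c["pixels"][:,:,::-1]);print(n,c["intrinsics"],c["extrinsics"])
pickle.dump(d,open("cam0.pkl","wb"))
E
```

```text
{'time': np.float64(0.0), 'q': array([ 1.171,  0.528,  1.434, -0.   ,  1.181, -0.178]), 'joint_velocities': array([-0.001, -0.001,  0.001,  0.001,  0.002, -0.002]), 'joint_torque': array([  0.   , -44.004, -17.659,   0.063,   0.058,  -0.   ]), 'position': array([0.137, 0.609, 0.247]), 'tool_rot': array([ 0.111,  0.994, -0.001, -0.   ]), 'ft_force': array([-0.055, -0.137, -0.172]), 'moment': array([ 0.014, -0.005, -0.006]), 'grip_force': np.float64(0.0), 'grip_width': np.float64(0.087)} 0.025
side [[501.70238322   0.         280.71113703]
 [  0.         501.70238322 204.75698505]
 [  0.           0.           1.        ]] [[ 0.70835888 -0.38011984  0.5947576  -0.31039896]
 [-0.70582108 -0.37350757  0.60192084 -0.67771003]
 [-0.00665558 -0.84616842 -0.532874    0.815888  ]
 [ 0.          0.          0.          1.        ]]
top [[515.3765694    0.         267.39265446]
 [  0.         515.3765694  208.05217103]
 [  0.           0.           1.        ]] [[-0.02941981 -0.99363393  0.10874779  0.33466405]
 [-0.99952048  0.03029508  0.00640493  0.12710055]
 [-0.00965868 -0.10850721 -0.99404874  1.64578149]
 [ 0.          0.          0.          1.        ]]
```

View pics/top0.png

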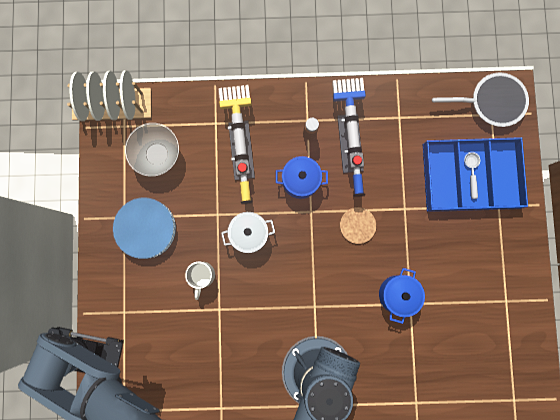

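View pics/side0.png

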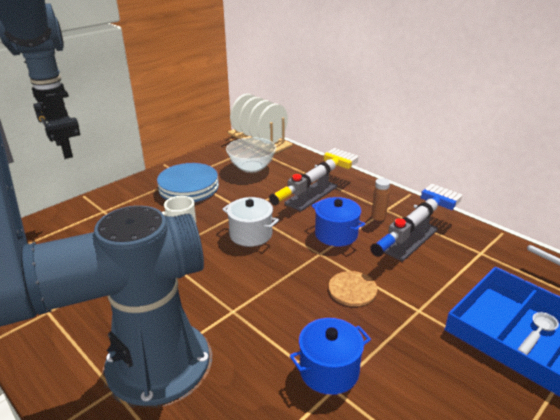

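Top view: the steel pot (248,232) blocks the yellow brush (button 242,168). The blue brush (button 357,160, grip 359,185) is free, with the trivet at (358,226) under its path.
Possible confusions:
- Red buttons: yellow's at (242,168) and blue's at (357,160).
- Blue things: blue pots (302,176) and (404,296), the tray (475,175), the brush head (349,90) and the grip (359,185).
- Pots: the steel one (248,232) is the one meant, not the blue ones or the glass bowl (152,150).

I choose the button at (357,160) and the grip at (359,185).

```bash
cat > h.py <<'E'
import numpy as np,cv2
def ray(c,uv,T=None):
    T=c["extrinsics"] if T is None else T
    d=np.linalg.inv(c["intrinsics"])@[*uv,1.];return T[:3,3],T[:3,:3]@d
def plane(c,uv,z,T=None):
    o,d=ray(c,uv,T);return o+d*(z-o[2])/d[2]
def tri(r):
    A=[];b=[]
    for o,d in r:
        d=d/np.linalg.norm(d);P=np.eye(3)-np.outer(d,d);A.append(P);b.append(P@o)
    return np.linalg.lstsq(np.vstack(A),np.hstack(b),rcond=None)[0]
def blob(img,lo,hi,box=None):
    h=cv2.cvtColor(img,cv2.COLOR_RGB2HSV);m=cv2.inRange(h,lo,hi)
    if box:
        k=np.zeros_like(m);k[box[1]:box[3],box[0]:box[2]]=1;m=m*k
    n,l,s,c=cv2.connectedComponentsWithStats(m)
    return [(s[i][4],c[i].round(1),s[i][:4].tolist(),l==i) for i in np.argsort(-s[:,4]) if i and s[i][4]>15]
E
python3 - <<'E'
from h import *;import pickle
d=pickle.load(open("cam0.pkl","rb"));t,s=d["top"],d["side"]
R=((0,150,90),(6,255,255));R2=B=((105,150,60),(125,255,255))
bt=blob(t["pixels"],*R,(340,140,375,180))[0];bs=blob(s["pixels"],*R,(380,205,420,240))[0]
print("red",bt[:3],bs[:3],plane(t,bt[1],.1),plane(s,bs[1],.1),tri([ray(t,bt[1]),ray(s,bs[1])]))
g=blob(t["pixels"],*B,(340,170,375,200))[0];hd=blob(t["pixels"],*B,(325,85,372,110))[0];gs=blob(s["pixels"],*B,(365,225,402,260))[0]
print("grip",g[:3],gs[:3],plane(t,g[1],.07),tri([ray(t,g[1]),ray(s,gs[1])]),"head",hd[:3],plane(t,hd[1],.07))
for nm,uv,z in(("pot",(248,232),.109),("bluepot",(302,175),.1),("yb",(242,168),.102),("triv",(358,226),.01),("bluepotedge",(328,178),.08)):print(nm,plane(t,uv,z))
a=plane(t,bt[1],.102)-plane(t,g[1],.07);print("yaw",np.arctan2(a[1],a[0]))
a=plane(t,hd[1],.07)-plane(t,g[1],.07);print("yaw",np.arctan2(a[1],a[0]),np.linalg.norm(a))
c=cv2.resize(t["pixels"][70:250,220:420],None,fx=3,fy=3)[:,:,::-1];cv2.imwrite("pics/crop.png",c)
E
```

```text
red (np.int32(61), array([356.9, 159.7]), [353, 156, 9, 9]) (np.int32(78), array([399.7, 221.9]), [395, 218, 11, 10]) [ 0.64342975 -0.13957972  0.1       ] [ 0.64235997 -0.14176729  0.1       ] [ 0.64408556 -0.14025611  0.09835233]
grip (np.int32(155), array([357.8, 183.6]), [353, 174, 10, 20]) (np.int32(167), array([386. , 241.6]), [377, 234, 18, 17]) [ 0.57443696 -0.14391154  0.07      ] [ 0.57597765 -0.14576053  0.07452925] head (np.int32(212), array([349.,  96.]), [334, 91, 31, 15]) [ 0.85364677 -0.12977954  0.07      ]
pot [0.43265708 0.1969943  0.109     ]
bluepot [0.60148534 0.02904673 0.1       ]
yb [0.62835909 0.21062061 0.102     ]
triv [ 0.44754164 -0.1482729   0.01      ]
bluepotedge [ 0.59312326 -0.05167351  0.08      ]
yaw 0.068077042376732
yaw 0.05057111866497172 0.27956722384441546
```

View pics/crop.png

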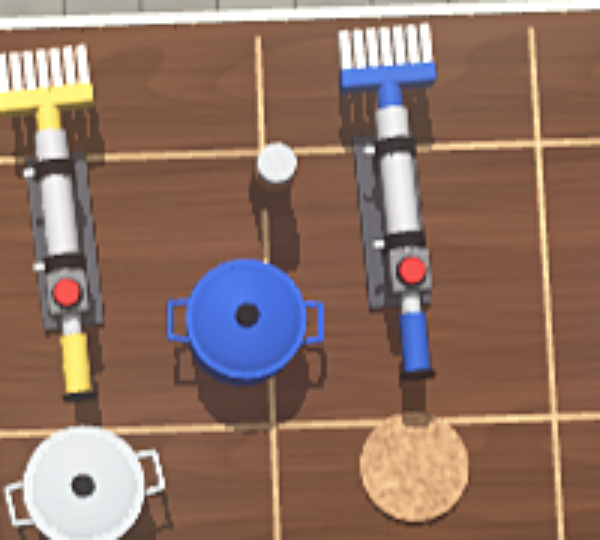

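The crop confirms it: blue grip (crop 415,340), red button (412,268), trivet below it, steel pot only in front of yellow. The button is at about (0.643,-0.1405,0.10) and the grip 69 mm from it (70 expected), yaw about 0.055. Next I swing across high up with the fingers shut.

```bash
for i in 1; do python3 -m crank '[-30,-28,0,0,0,0,255,-60,-56,0,0,0,0,255,-90,-84,0,0,0,0,255,-120,-112,0,0,0,0,255,-150,-140,0,0,0,0,255]' 10; done
python3 -m crank '[-30,-28,0,0,0,0,255,-60,-56,0,0,0,0,255,-90,-84,0,0,0,0,255,-120,-112,0,0,0,0,255,-150,-140,0,0,0,0,255]'
python3 -m crank '[-30,-28,0,0,0,0,255,-60,-56,0,0,0,0,255,-90,-84,0,0,0,0,255,-120,-112,0,0,0,0,255,-150,-140,0,0,0,0,255]'
python3 -m crank '[-30,-28,0,0,0,0,255,-60,-56,0,0,0,0,255,-90,-84,0,0,0,0,255,-120,-112,0,0,0,0,255,-150,-140,0,0,0,0,255]'
python3 -m crank '[-20,-20,10,0,0,-5,255,-40,-40,20,0,0,-10,255,-59,-59,40,0,0,-16,255,-59,-59,60,0,0,-16,255,-59,-59,60,0,0,-16,255]'
```

```text
time: 0.52
position: [0.2533, 0.4383, 0.2472]
tool_rot: [0.11, 0.994, -0.0, -0.0]
ft_force: [1.6, 0.8, -0.4]
grip_width: 0.0612
grip_force: 0.0
time: 0.93
position: [0.369, 0.2687, 0.2474]
tool_rot: [0.111, 0.994, -0.0, -0.0]
ft_force: [0.3, 0.9, -0.3]
grip_width: 0.0281
grip_force: 0.0
time: 1.35
position: [0.4845, 0.099, 0.2474]
tool_rot: [0.111, 0.994, 0.0, -0.0]
ft_force: [0.4, -0.3, 0.1]
grip_width: 0.0016
grip_force: 0.0
time: 1.77
position: [0.6, -0.0705, 0.2471]
tool_rot: [0.111, 0.994, 0.0, -0.001]
ft_force: [1.9, 0.2, 0.8]
grip_width: 0.0006
grip_force: 0.0
time: 2.18
position: [0.6417, -0.1398, 0.1824]
tool_rot: [-0.027, 1.0, 0.002, -0.004]
ft_force: [-0.7, -0.0, -0.2]
grip_width: 0.0006
grip_force: 0.0
```

```bash
python3 - <<'E'
from rig import robot;from h import *
from scipy.spatial.transform import Rotation as Ro
robot.camera("top")
o=robot.get_obs();c=robot.camera("wrist")
print(o["position"],o["tool_rot"],o["time"])
T=np.eye(4);T[:3,:3]=Ro.from_quat(o["tool_rot"]).as_matrix();T[:3,3]=o["position"];T=T@c["mount"]
for b in blob(c["pixels"],(0,150,90),(6,255,255))[:3]:print("red",b[:3],plane(c,b[1],.102,T))
for b in blob(c["pixels"],(105,150,60),(125,255,255))[:3]:print("blue",b[:3],plane(c,b[1],.08,T))
cv2.imwrite("pics/w1.png",c["pixels"][:,:,::-1])
E
```

```text
[ 0.642004   -0.1389279   0.18438904] [-0.02788987  0.99960353  0.00166208 -0.00348865] 2.2333
red (np.int32(921), array([275.8, 228.9]), [258, 213, 37, 36]) [ 0.64165872 -0.13878469  0.102     ]
blue (np.int32(8670), array([ 19.9, 147. ]), [0, 9, 51, 252]) [ 0.59627423 -0.32777234  0.08      ]
blue (np.int32(3479), array([421.4, 160.6]), [387, 102, 102, 137]) [ 0.58988035 -0.03403427  0.08      ]
blue (np.int32(2527), array([275.6, 123.7]), [259, 87, 35, 82]) [ 0.56961914 -0.14286799  0.08      ]
```

View pics/w1.png

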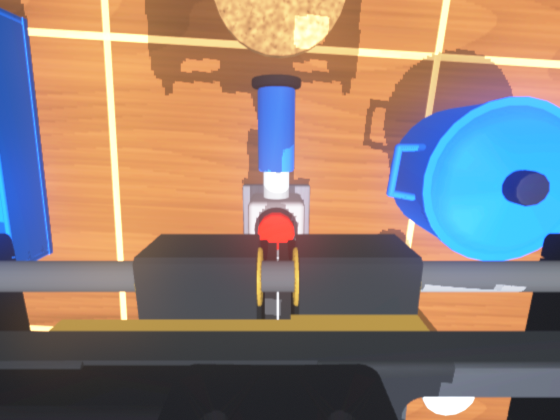

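The wrist view shows the red button at (276,229), in line with the closed fingers. The grip at (276,124) is still shut and the path ahead is clear. Next I press.

```bash
python3 -m crank '[0,0,25,0,0,0,255,0,0,45,0,0,0,255,0,0,52,0,0,0,255,0,0,55,0,0,0,255,0,0,55,0,0,0,255]'
python3 -m crank '[0,0,3,0,0,0,255,0,0,6,0,0,0,255,0,0,8,0,0,0,255,0,0,10,0,0,0,255,0,0,10,0,0,0,255]'
```

```text
time: 2.7
position: [0.6443, -0.1385, 0.1332]
tool_rot: [-0.029, 1.0, -0.0, 0.0]
ft_force: [-0.4, -0.2, 0.3]
grip_width: 0.0005
grip_force: 0.0
time: 3.12
position: [0.6451, -0.1393, 0.1235]
tool_rot: [-0.029, 1.0, -0.0, 0.001]
ft_force: [0.9, 0.6, 3.7]
grip_width: 0.0002
grip_force: 1.9
```

```bash
python3 -m crank '[0,0,2,0,0,0,255,0,0,3,0,0,0,255,0,0,4,0,0,0,255,0,0,4,0,0,0,255,0,0,4,0,0,0,255]'
python3 - <<'E'
from rig import robot;from h import *
c=robot.camera("side");print([b[:3] for b in blob(c["pixels"],(105,150,60),(125,255,255),(355,225,402,270))]);print(robot.get_obs()["ft_force"])
E
```

```text
time: 3.53
position: [0.6452, -0.1393, 0.1203]
tool_rot: [-0.029, 1.0, -0.0, 0.001]
ft_force: [-0.4, 2.0, 10.3]
grip_width: 0.0006
grip_force: 5.2
[(np.int32(152), array([382.8, 244.7]), [374, 238, 17, 15]), (np.int32(42), array([356.5, 229.5]), [355, 225, 8, 14])]
[-0.94266042  1.82655729 10.0138322 ]
```

It popped: the grip moved in the side view. I lift, open, go above the grip and measure.

```bash
python3 -m crank '[0,0,-30,0,0,0,255,0,0,-60,0,0,0,255,40,0,-60,0,0,0,0,70,0,-60,0,0,0,0,88,0,-60,0,0,0,0]'
python3 -m crank '[0,0,0,0,0,0,0,0,0,0,0,0,0,0,0,0,0,0,0,0,0,0,0,0,0,0,0,0,0,0,0,0,0,0,0]'
python3 - <<'E'
from rig import robot;from h import *
from scipy.spatial.transform import Rotation as Ro
B=((105,150,60),(125,255,255))
t=robot.camera("side")
for b in blob(t["pixels"],*B,(360,225,402,270))[:1]:print("side",b[:3],plane(t,b[1],.073))
o=robot.get_obs();c=robot.camera("wrist")
print(o["position"],o["tool_rot"],o["time"],o["grip_width"])
T=np.eye(4);T[:3,:3]=Ro.from_quat(o["tool_rot"]).as_matrix();T[:3,3]=o["position"];T=T@c["mount"]
for b in blob(c["pixels"],*B)[:4]:print("blue",b[:3],plane(c,b[1],.08,T))
cv2.imwrite("pics/w2.png",c["pixels"][:,:,::-1])
E
```

```text
time: 4.0
position: [0.5522, -0.1434, 0.178]
tool_rot: [-0.029, 1.0, 0.001, -0.002]
ft_force: [-0.8, 0.0, -0.5]
grip_width: 0.0128
grip_force: 0.0
time: 4.42
position: [0.5574, -0.1443, 0.1783]
tool_rot: [-0.029, 1.0, -0.0, 0.0]
ft_force: [-0.4, 0.2, 0.5]
grip_width: 0.0458
grip_force: 0.0
side (np.int32(168), array([382.5, 244.6]), [374, 237, 17, 17]) [ 0.56448868 -0.14773224  0.073     ]
[ 0.55718355 -0.14423     0.17825315] [-2.89851531e-02  9.99579824e-01 -8.14140533e-05  1.72383708e-04] 4.4667 0.04977919914412609
blue (np.int32(5804), array([ 23.2, 190.3]), [0, 115, 53, 146]) [ 0.54342033 -0.33071349  0.08      ]
blue (np.int32(4110), array([473.1, 225. ]), [394, 199, 161, 62]) [0.55060396 0.003883   0.08      ]
blue (np.int32(1383), array([276.7, 220.1]), [261, 185, 34, 76]) [ 0.55530631 -0.14387873  0.08      ]
blue (np.int32(283), array([ 29.4, 310.9]), [23, 292, 14, 39]) [ 0.64248848 -0.33856617  0.08      ]
```

View pics/w2.png

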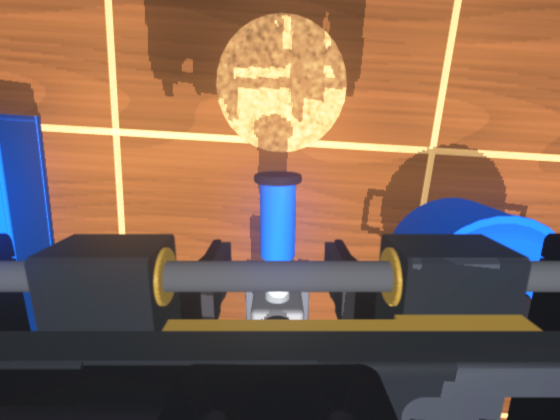

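The wrist view shows the grip (277,220) between the open jaws, with its end disc at (277,178). I lower to the axis height and close with 40 N.

```bash
python3 -m crank '[0,0,0,0,0,0,0,0,0,20,0,0,0,0,0,0,50,0,0,0,0,0,0,80,0,0,0,0,0,0,102,0,0,0,0]'
python3 -m crank '[0,0,0,0,0,0,0,0,0,0,0,0,0,0,0,0,0,0,0,0,255,0,0,0,0,0,0,255,0,0,0,0,0,0,255]' 40
python3 -m crank '[0,0,0,0,0,0,255,0,0,0,0,0,0,255,0,0,0,0,0,0,255,0,0,0,0,0,0,255,0,0,0,0,0,0,255]'
```

```text
time: 4.93
position: [0.5559, -0.1439, 0.0747]
tool_rot: [-0.029, 1.0, 0.0, -0.001]
ft_force: [0.1, 0.7, -0.5]
grip_width: 0.0838
grip_force: 0.0
time: 5.35
position: [0.5574, -0.1447, 0.0783]
tool_rot: [-0.029, 1.0, -0.001, 0.002]
ft_force: [-0.1, 0.5, 0.0]
grip_width: 0.0743
grip_force: 0.0
time: 5.77
position: [0.5563, -0.1442, 0.0767]
tool_rot: [-0.029, 1.0, -0.0, 0.0]
ft_force: [-0.1, 0.3, 0.7]
grip_width: 0.0415
grip_force: 0.0
```

```bash
python3 -m crank '[0,0,0,0,0,0,255,0,0,0,0,0,0,255,0,0,0,0,0,0,255,0,0,0,0,0,0,255,0,0,0,0,0,0,255]'
python3 -m crank '[5,0,0,0,0,0,255,10,0,0,0,0,0,255,15,0,0,0,0,0,255,20,0,0,0,0,0,255,25,0,0,0,0,0,255]'
```

```text
time: 6.18
position: [0.5563, -0.1443, 0.0765]
tool_rot: [-0.029, 1.0, -0.0, -0.0]
ft_force: [0.2, -1.1, -0.9]
grip_width: 0.0268
grip_force: 40.0
time: 6.6
position: [0.5312, -0.1457, 0.0765]
tool_rot: [-0.029, 1.0, -0.0, 0.0]
ft_force: [3.7, 0.5, -4.5]
grip_width: 0.0268
grip_force: 40.0
```

```bash
python3 -m crank '[8,0,0,0,0,0,255,16,0,0,0,0,0,255,24,0,0,0,0,0,255,32,0,0,0,0,0,255,40,0,0,0,0,0,255]'
python3 -m crank '[7,0,0,0,0,0,255,14,0,0,0,0,0,255,21,0,0,0,0,0,255,28,0,0,0,0,0,255,35,0,0,0,0,0,255]'
```

```text
time: 7.02
position: [0.491, -0.1479, 0.0765]
tool_rot: [-0.029, 1.0, -0.0, 0.0]
ft_force: [3.2, 0.9, -4.8]
grip_width: 0.027
grip_force: 40.0
time: 7.43
position: [0.4556, -0.1498, 0.0765]
tool_rot: [-0.029, 1.0, 0.0, -0.0]
ft_force: [4.5, 2.8, -5.2]
grip_width: 0.027
grip_force: 40.0
```

```bash
python3 -m crank '[3,0,0,0,0,0,255,6,0,0,0,0,0,255,9,0,0,0,0,0,255,12,0,0,0,0,0,255,13,0,0,0,0,0,255]'
python3 -m crank '[0,0,0,0,0,0,255,1,0,0,0,0,0,255,1,0,0,0,0,0,255,2,0,0,0,0,0,255,2,0,0,0,0,0,255]'
```

```text
time: 7.85
position: [0.4429, -0.1504, 0.0765]
tool_rot: [-0.029, 1.0, 0.0, -0.0]
ft_force: [3.5, 2.8, -4.9]
grip_width: 0.027
grip_force: 40.0
time: 8.27
position: [0.4423, -0.1505, 0.0765]
tool_rot: [-0.028, 1.0, 0.0, 0.001]
ft_force: [6.5, 5.1, -6.2]
grip_width: 0.0273
grip_force: 40.0
```

```bash
python3 -m crank '[0,0,0,0,0,0,255,1,0,0,0,0,0,255,1,0,0,0,0,0,255,1,0,0,0,0,0,255,1,0,0,0,0,0,255]'
python3 -m crank '[0,0,0,0,0,0,255,0,0,0,0,0,0,255,0,0,0,0,0,0,255,0,0,0,0,0,0,255,0,0,0,0,0,0,255]'
python3 - <<'E'
from rig import robot;import cv2
c=robot.camera("side");cv2.imwrite("pics/s9.png",c["pixels"][:,:,::-1])
E
```

```text
time: 8.68
position: [0.4422, -0.1505, 0.0765]
tool_rot: [-0.028, 1.0, -0.0, 0.002]
ft_force: [9.4, 6.9, -7.5]
grip_width: 0.027
grip_force: 40.0
time: 9.1
position: [0.4422, -0.1506, 0.0765]
tool_rot: [-0.028, 1.0, -0.0, 0.002]
ft_force: [9.9, 6.1, -7.5]
grip_width: 0.0267
grip_force: 40.0
```

View pics/s9.png

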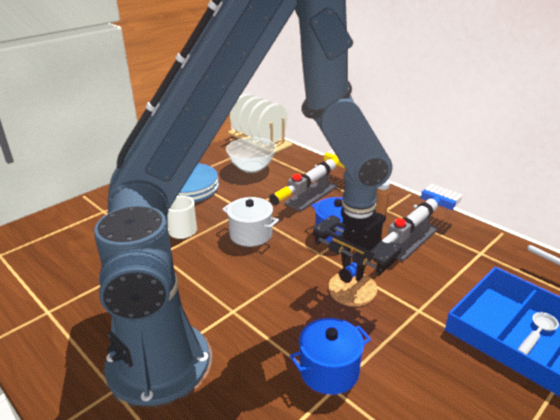

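The side view shows the grip held at (348,272) over the trivet, the pot unmoved at (250,222) and yellow shut at (283,193). The handle is hard against its second stop: the position no longer moves while the pull rose to 10 N. I hand in.

```bash
python3 -c "
from rig import robot;print(robot.hand_in())"
```

```text
the job is handed in; nothing more can be done
None
```

I pressed the blue brush's button, pulled its handle out to the second stop, and handed the job in at about 9 s with the grip still held there at 40 N; the yellow brush stayed shut, the pot looked unmoved in the last picture, and the hand-in returned no verdict.

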